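# Lock the sander pulley onto the flat of its arbor

## Task

On the sander arbor stand, swing the ball lever upright so that the flat on the shaft faces straight up under the setscrew of the pulley hub. Then take the T-handle hex key from the wooden block, put it in the setscrew and turn it clockwise until the screw is firmly tight on the flat (stop when it resists, do not force it), and leave the key standing in the screw. Leave the carving, the glue bottle and the sanding block where they are.

Things in the scene. Friction and masses are not known exactly. Their poses are not given: they have to be found in the camera images.
- stand: Arbor stand, fixed: dark base plate 130 x 310 mm, two green bearing blocks (tops 120 mm high) 85 mm to its -y and 63 mm to its +y, between them an aluminium belt pulley (top 152 mm high, 27 to 53 mm to -y) with its hub. Origin on the bench straight below the setscrew; z up, y along the shaft, whose axis is 90 mm high, x across it, away from the robot. Its yaw varies.
- mouth (a point): Centre of the round mouth (29 mm wide) of the raised boss (49 mm across) on top of the hub, 134 mm above the bench. The setscrew is in this hole, its axis vertical.
- screw_top (a point): Centre of the setscrew's top as it is at the start, 7.7 mm below the mouth. In it a hexagon socket 17.2 mm across flats, 14 mm deep. How the hexagon is turned about the vertical differs each time and is not given: look or feel for it. It repeats every 60 degrees and the key enters within about 8 degrees either way; otherwise its taper sticks 6 to 10 mm down (light push).
- lever_pivot (a point): Point on the shaft's axis at the lever: 130 mm to +y of the setscrew in the stand's frame, 90 mm above the bench.
- ball (a point): Centre of the black ball (30 mm across) on the end of the lever, 110 mm from the shaft's axis, on the side of the shaft that has the flat. The rod below the ball is 12 mm thick.
- screw (a joint): Turn of the setscrew in rad, 0 at the start, growing clockwise seen from above (tightening); it sinks 2.55 mm per rad, turning easily (under 0.06 N m). On the flat it meets the shaft at about 1.1 rad and from there the torque climbs: 0.08 to 0.15 N m felt on the key, 1.25 to 1.5 rad, is firmly tight; beyond is forcing it. On the round of the shaft it already meets it at about 0.1 rad.
- spindle: The turning part in one piece: dark shaft 36 mm across with a bright flat (18 mm wide, 2.5 mm deep) along its whole length, lever and ball. Origin on the axis below the setscrew; y along the shaft, z from the axis through the flat and along the lever: upright when the flat faces straight up. At the start it leans to the robot. Stiff (0.2 N m of friction), stays where it is left.
- key_handle (a point): Centre of the black handle bar of the T-handle hex key, 80 x 16 mm and 22 mm high, its length along this frame's x; z is up the key. The key (about 0.3 kg) stands upright in the block at the start, its handle's centre 126 mm above the bench. The bar's middle is 111 mm above the key's tip.
- key_tip (a point): Lower end of the key's steel hexagon shank, which is 16 mm across flats and 100 mm long; its last 6 mm taper to 11 mm across flats. Two of its flats face along the handle bar (this frame's x).
- block: Dark wooden tool block, fixed, 90 x 110 x 60 mm, with one round hole (20.5 mm) in its middle, 45 mm deep, that holds the key. Origin at the centre of its underside.
- carving: Half-finished wooden figure, 80 mm across, 142 mm high; origin under its foot. Bystander.
- glue: White glue bottle, 64 mm across, 160 mm high; origin under its foot. Bystander.
- sanding_block: Cork sanding block 110 x 65 x 34 mm; origin under its centre. Bystander.
Things that resemble listed ones, but are neither listed nor needed, are in the scene too. Leave any orange or turquoise look-alike of the part that bears key_handle alone.

How it is judged:
By the outcome, as a careful person would: the job done as asked, in the order asked, and still so for the second after the job is handed in, with the robot touching nothing.
It also fails if it takes over 72 s, if anything falls off the work surface, if the arm or the gripper's body presses on something with over 40 N, if the wrist force passes 120 N, or if a joint passes its speed limit or range.

## Robot

A 7-joint arm with a two-finger parallel gripper is mounted at the origin on the work surface. World frame = base frame: x ahead of the robot, y to its left, z up, the work surface at z = 0. Lengths are in mm, angles in rad, forces in N, time in s.
With the tool pointing down it reaches from about 425 to 925 mm from the base axis. Payload 6.8 kg.
Tool frame: the origin (TCP) lies at the very end of the fingers, on their centre line; the grasp point (between the pads) lies 19 mm behind it; z points along the fingers, y is the line along which they close (so a half turn about z gives the same grasp; the last joint's range is limited). The gripper opens to 85 mm and grips with 20 to 120 N. Pads are 22 mm wide; open, the fingers measure 114 mm over their backs; the gripper's body (76 mm by 85 mm) begins 54 mm behind the grasp point. The pads swing forward as they close: fully open they stand 13 mm farther back than shut.
Start: joints at [-1.326, 0.477, 0.022, 1.555, -0.011, 1.109, -0.083], TCP at [233.228, 633.445, 231.308] pointing down, gripper open.
Joint ranges: [-2.96, 2.96], [-0.34, 2.1], [-1.41, 1.46], [0.24, 2.44], [-1.37, 4.51], [0.17, 1.92], [-2.96, 2.96]. Speed limits (rad/s): [2.39, 2.39, 3.14, 3.14, 3.14, 3.14, 3.14].

## Interface

Orientations are given as a 3x3 rotation matrix whose columns are the frame's x, y, z axes.
In Python, from bench import arm gives the robot as it stands.
- The arm moves only by the tool carry_out, never from a script. Its argument "deltas" is a list of rows, each an object of numbers: "x", "y", "z": the shift along the world's x, y, z in mm; "rx", "ry", "rz": the turn, a rotation vector about the world's x, y, z in degrees; "hand": the closure, from -1 (fully open) to 1 (shut). A call has 1 to 20 rows; each row shifts and turns the commanded pose from where the row before left it; what a row does not reach is not made up. A row lasts 1/10 s, in which the tool goes at most 50 mm and 8.59 degrees, less where a joint would pass 70% of its speed; a pose out of reach is approached as far as the arm can. A call with a gripper value outside its range is refused whole. The fingers move at their own pace and stop on an object; the grip force is fixed at half the most. Time passes only in rows, so rows that do not move let the fingers close. It gives the time, the measured TCP pose, the force, the opening and the grip force at its end, in the units of the state.
- arm.get_state(): the state, without advancing time (a new reading comes with each control period).
- arm.grab_frame(name): name is "scene" or "top" or "wrist"; returns a dict with "pixels" (384x512x3 uint8, red, green, blue), "mtx" (3x3 intrinsics, pixels), "R" (3x3) and "t" (3): a world point X has camera coordinates R X + t. Camera axes: x right, y down, z forward; pixel columns grow to the right and rows downward; lengths in mm; the calibration is good to about 2 mm. The wrist camera is an equidistant fisheye: a pixel r from the principal point sees the ray r / f radians off the axis. A picture is of the moment at which its call begins. There is no depth.
- arm.sign_off(): hands the job in; it is judged then, once.
The state is a dict: "clock": time; "joint_positions": joint angles; "joint_velocities": joint speeds; "joint_torque": joint torques, N m; "tcp_pos": TCP position; "orientation": TCP orientation; "contact_force": force on the tool from outside, world axes, zero at the start; "moment": the same for the moment, N m; "opening": finger opening in mm; "grip_force": force on a finger pad.
Only numpy, scipy, OpenCV 4.12 (cv2) and the standard library are available. Lean on these libraries where they do the work, as an engineer would, in place of code of your own. Each camera call takes 0.05 s, during which the arm holds its last target. There are 200 camera calls.

## Working session

There is one attempt and no reset: what is moved stays moved. The work goes in short steps, Python scripts to look and compute and a tool call to move; the robot and the scene stay as the last step left them, time stands still between calls to the robot, and variables do not carry over. Pictures are saved under pics/ and viewed, at most 10 in all, crops included, and the job is handed in when it is done.

Besides the shell and the picture viewer there is one more tool, called after "Request:" as a command line: name --argument value ..., lists and objects as JSON in quotes. carry_out: Moves the arm, as the interface text tells. Its arguments: {"type":"object","properties":{"deltas":{"type":"array"}},"required":["deltas"]}

```bash
ls; mkdir -p pics; python3 - <<'E'
from bench import arm
import cv2,numpy as np
s=arm.get_state();print(s)
for n in("scene","top"):
    f=arm.grab_frame(n);cv2.imwrite(f"pics/{n}0.png",f["pixels"][...,::-1]);np.savez(f"pics/{n}0.npz",**f);print(n,f["mtx"],f["R"],f["t"])
a=cv2.imread("pics/scene0.png");b=cv2.imread("pics/top0.png")
E
```

```text
pics
{'clock': 0.0, 'joint_positions': array([-1.32611432,  0.47780294,  0.02234361,  1.55646483, -0.01149869,
        1.10931889, -0.08308315]), 'joint_velocities': array([ 0.00151291,  0.00015084,  0.00093366, -0.00070365,  0.00111396,
        0.00078606, -0.00134674]), 'joint_torque': array([-1.10190049e-03, -5.96434808e+01,  1.60742797e+00, -2.81206638e+01,
        1.24648085e-02,  9.30065929e-03, -2.45097971e-05]), 'tcp_pos': array([233.02751576, 632.85469577, 230.31825285]), 'orientation': array([[-9.38427419e-01,  3.45476078e-01, -5.09265934e-04],
       [ 3.45476424e-01,  9.38425713e-01, -1.79491016e-03],
       [-1.42190277e-04, -1.86033229e-03, -9.99998259e-01]]), 'contact_force': array([ 0.56334287, -0.01056719, -1.22387395]), 'moment': array([ 0.02018592, -0.05291858, -0.00866956]), 'grip_force': 0.0, 'opening': 85.05280496231113}
scene [[405.7890941    0.         256.28740661]
 [  0.         405.7890941  198.23628202]
 [  0.           0.           1.        ]] [[ 0.50266141  0.86440443  0.01168285]
 [ 0.58184314 -0.32829181 -0.74409881]
 [-0.63936693  0.38082734 -0.66796742]] [-235.16305333 -272.4546662  1404.51465997]
top [[432.93851642   0.         249.16282532]
 [  0.         432.93851642 195.9604027 ]
 [  0.           0.           1.        ]] [[-0.02809181 -0.99960257  0.00235704]
 [-0.99275752  0.02762375 -0.11691637]
 [ 0.1168048  -0.00562436 -0.99313897]] [-52.23468635 593.96349387 980.29424055]
```

View pics/scene0.png

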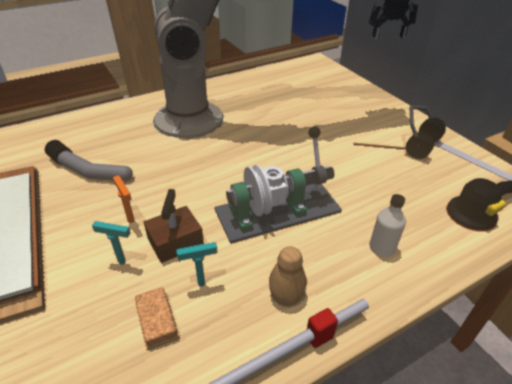

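View pics/top0.png

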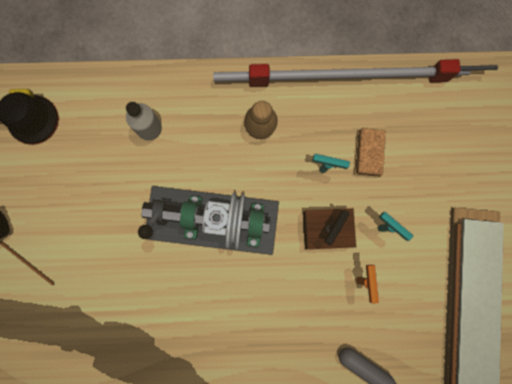

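The scene view shows the stand at about (278,205), the ball at (314,132) and the block with its key at (172,225). In the top view the hub boss is at (216,217), the ball at (145,232) and the key bar at (336,227). Next I'll enlarge those areas.

```bash
cat > h.py <<'E'
import numpy as np,cv2
def load(p): return dict(np.load(p))
def ray(f,u,v):
    d=f["R"].T@np.linalg.inv(f["mtx"])@np.array([u,v,1.]); return -f["R"].T@f["t"],d/np.linalg.norm(d)
def onz(f,u,v,z):
    c,d=ray(f,u,v); return c+d*(z-c[2])/d[2]
def proj(f,X):
    p=f["mtx"]@(f["R"]@np.asarray(X,float)+f["t"]); return p[:2]/p[2]
def two(a,pa,b,pb):
    A=[];B=[]
    for f,p in((a,pa),(b,pb)):
        c,d=ray(f,*p);P=np.eye(3)-np.outer(d,d);A.append(P);B.append(P@c)
    return np.linalg.lstsq(np.vstack(A),np.hstack(B),rcond=None)[0]
E
python3 - <<'E'
import cv2,numpy as np
a=cv2.imread("pics/top0.png");b=cv2.imread("pics/scene0.png")
k=cv2.INTER_CUBIC
A=cv2.resize(a[180:260,130:290],None,fx=5,fy=5,interpolation=k)  #800x400
B=cv2.resize(a[200:255,295:365],(400,314),interpolation=k)
cv2.imwrite("pics/cropA.png",A)
C=cv2.resize(b[120:240,205:345],(700,600),interpolation=k)
cv2.imwrite("pics/cropC.png",C)
from h import *
f=load("pics/top0.npz");hsv=cv2.cvtColor(a,cv2.COLOR_BGR2HSV)
# key bar: dark pixels within the block
m=(a[203:252,300:360].max(2)<42).astype('u1')
n,l,st,c=cv2.connectedComponentsWithStats(m)
for i in range(1,n):
    if st[i,4]>30:
        cs=cv2.findContours((l==i).astype('u1'),0,2)[0][0];print(st[i],c[i]+[300,203],cv2.minAreaRect(cs))
# base plate
p=a[185:256,142:282].astype(int);m=((abs(p.max(2)-p.min(2))<22)&(p.max(2)<95)).astype('u1')
cs=max(cv2.findContours(m,0,2)[0],key=cv2.contourArea);r=cv2.minAreaRect(cs);q=cv2.boxPoints(r)+[142,185];print(r,q)
for u in q: print(onz(f,*u,10))
print(onz(f,216,217,134),onz(f,145,232,130),onz(f,336,227,137))
E
```

```text
[25 12 16 27 65] [332.18461538 226.78461538] ((31.438465118408203, 24.107690811157227), (4.34121561050415, 29.520263671875), 29.74488067626953)
((66.7263412475586, 34.44716262817383), (133.7206573486328, 53.218196868896484), 6.842773914337158) [[139.17192078 237.90063477]
 [145.51261902 185.06151581]
 [278.28076172 200.99369049]
 [271.94006348 253.83280945]]
[502.23680556 194.91011881  10.        ]
[628.56587185 179.85352305  10.        ]
[ 581.09836274 -138.47089786   10.        ]
[ 455.89079331 -118.95348135   10.        ]
[538.04178677   2.67650088 134.        ] [510.93083442 152.72240469 130.        ] [ 509.89361985 -247.89301185  137.        ]
```

View pics/cropA.png

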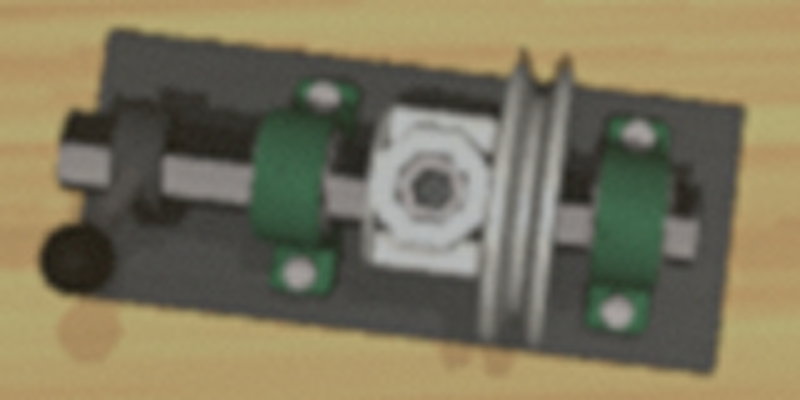

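View pics/cropC.png

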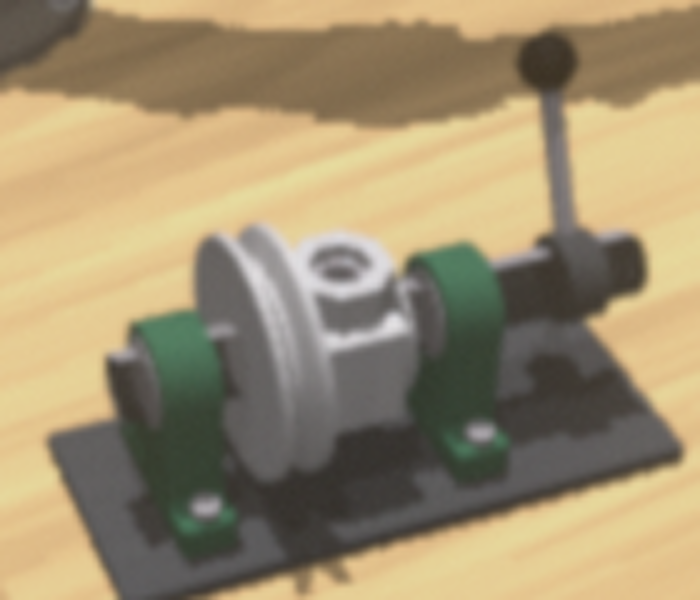

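The crops give the boss mouth at top px (216.4,217.4) and scene px (273.2,172.6), and the ball at top (145.4,231.6) and scene (314.4,132.2). The stand yaw is about -8.5°.

```bash
python3 - <<'E'
from h import *
t=load("pics/top0.npz");s=load("pics/scene0.npz")
print("mouth",two(t,(216.4,217.4),s,(273.2,172.6)),onz(t,216.4,217.4,134))
B=two(t,(145.4,231.6),s,(314.4,132.2));print("ball",B)
y=np.array([.148,.989,0]);x=np.array([.989,-.148,0])
M=onz(t,216.4,217.4,134);M[2]=90;P=M+130*y;d=B-P;print("pivot",P,"ball rel",d@x,d@y,d[2],np.hypot(d@x,d[2]))
b=cv2.imread("pics/scene0.png");a=cv2.imread("pics/top0.png")
A=cv2.resize(a[200:256,295:365],(490,392),interpolation=2);C=cv2.resize(b[180:270,135:215],(441,392),interpolation=2)
# crop to 800 wide
cv2.imwrite("pics/key.png",np.hstack([A[:,:400],C[:,:400]]))
E
```

```text
mouth [537.7182186    2.88041837 135.3838426 ] [537.17672319   1.85237171 134.        ]
ball [509.68850494 138.37303981 190.71852725]
pivot [556.41672319 130.42237171  90.        ] ball rel -47.390906730191894 0.9474344457035375 100.71852725117367 111.31091488418896
```

View pics/key.png

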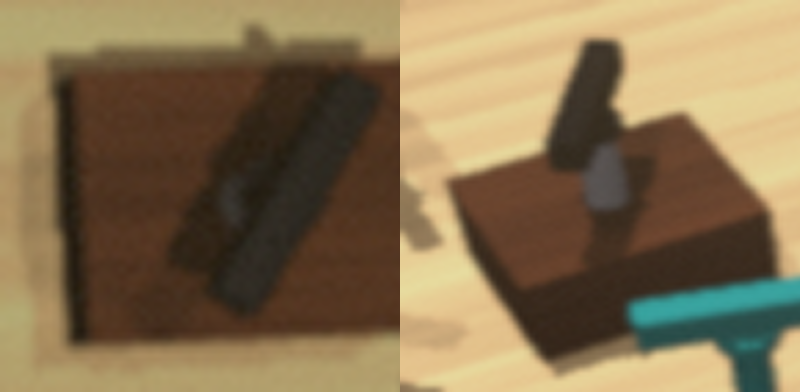

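The key bar's top face is centred at crop (293,190), so top px (336.9,227.2), with ends at about (346.1,211.6) and (327.7,242.9). First I'll move above the ball.

Request:
carry_out --deltas '[{"x": 17.3,"y": -31,"z": 2,"rz": -4.9,"hand": -0.2},{"x": 17.3,"y": -31,"z": 2,"rz": -4.9,"hand": -0.2},{"x": 17.3,"y": -31,"z": 2,"rz": -4.9,"hand": -0.2},{"x": 17.3,"y": -31,"z": 2,"rz": -4.9,"hand": -0.2},{"x": 17.3,"y": -31,"z": 2,"rz": -4.9,"hand": -0.2},{"x": 17.3,"y": -31,"z": 2,"rz": -4.9,"hand": -0.2},{"x": 17.3,"y": -31,"z": 2,"rz": -4.9,"hand": -0.2},{"x": 17.3,"y": -31,"z": 2,"rz": -4.9,"hand": -0.2},{"x": 17.3,"y": -31,"z": 2,"rz": -4.9,"hand": -0.2},{"x": 17.3,"y": -31,"z": 2,"rz": -4.9,"hand": -0.2},{"x": 17.3,"y": -31,"z": 2,"rz": -4.9,"hand": -0.2},{"x": 17.3,"y": -31,"z": 2,"rz": -4.9,"hand": -0.2},{"x": 17.3,"y": -31,"z": 2,"rz": -4.9,"hand": -0.2},{"x": 17.3,"y": -31,"z": 2,"rz": -4.9,"hand": -0.2},{"x": 17.3,"y": -31,"z": 2,"rz": -4.9,"hand": -0.2},{"x": 17.3,"y": -31,"z": 2,"rz": -4.9,"hand": -0.2},{"hand": -0.2},{"hand": -0.2}]'

```text
validation failed for argument at $.de...
```

```bash
python3 - <<'E'
from bench import arm
from h import *
t=load("pics/top0.npz");a=onz(t,346.1,211.6,137);b=onz(t,327.7,242.9,137);print("key",(a+b)/2,np.linalg.norm(a-b),np.degrees(np.arctan2(*(a-b)[[1,0]])))
f=arm.grab_frame("wrist");np.savez("pics/w1.npz",**f);cv2.imwrite("pics/w1.png",f["pixels"][...,::-1]);print(f["mtx"],f["R"],f["t"])
E
```

```text
key [ 509.45671378 -249.8372656   137.        ] 76.62977127429693 -33.1073459610904
[[297.31863964   0.         258.85514772]
 [  0.         297.31863964 192.99778995]
 [  0.           0.           1.        ]] [[ 0.34516907  0.93853954 -0.00135649]
 [ 0.89085265 -0.3271756   0.31517881]
 [ 0.29536397 -0.10999841 -0.94903134]] [-674.64639752  -41.00425578  380.04210019]
```

View pics/w1.png

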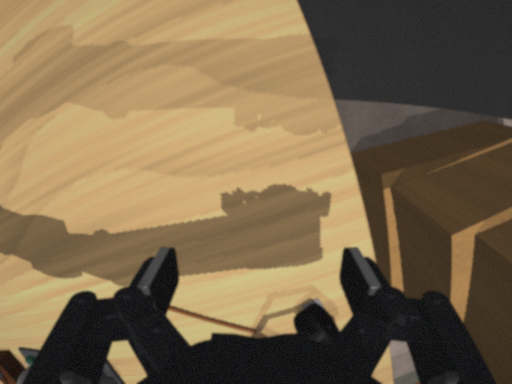

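The move was refused, so the picture only shows empty bench from the start pose, with the fingers at (155,280) and (365,285). I'll resend it with every field filled in.

Request:
carry_out --deltas '[{"x": 17.3,"y": -31,"z": 2,"rx": 0,"ry": 0,"rz": -4.9,"hand": -0.2},{"x": 17.3,"y": -31,"z": 2,"rx": 0,"ry": 0,"rz": -4.9,"hand": -0.2}]'

```text
clock: 0.35
tcp_pos: [267.2, 571.1, 234.5]
orientation: [[-0.865, 0.501, -0.001], [0.501, 0.865, -0.001], [0.0, -0.001, -1.0]]
contact_force: [0.3, 0.3, -0.5]
opening: 59.3
grip_force: 0.0
```

Remaining: 243 mm in x, -433 mm in y, -68.5° in rz.

Request:
carry_out --deltas '[{"x": 17.3,"y": -31,"z": 2,"rx": 0,"ry": 0,"rz": -4.9,"hand": -0.2},{"x": 17.3,"y": -31,"z": 2,"rx": 0,"ry": 0,"rz": -4.9,"hand": -0.2},{"x": 17.3,"y": -31,"z": 2,"rx": 0,"ry": 0,"rz": -4.9,"hand": -0.2},{"x": 17.3,"y": -31,"z": 2,"rx": 0,"ry": 0,"rz": -4.9,"hand": -0.2},{"x": 17.3,"y": -31,"z": 2,"rx": 0,"ry": 0,"rz": -4.9,"hand": -0.2},{"x": 17.3,"y": -31,"z": 2,"rx": 0,"ry": 0,"rz": -4.9,"hand": -0.2},{"x": 17.3,"y": -31,"z": 2,"rx": 0,"ry": 0,"rz": -4.9,"hand": -0.2},{"x": 17.3,"y": -31,"z": 2,"rx": 0,"ry": 0,"rz": -4.9,"hand": -0.2},{"x": 17.3,"y": -31,"z": 2,"rx": 0,"ry": 0,"rz": -4.9,"hand": -0.2},{"x": 17.3,"y": -31,"z": 2,"rx": 0,"ry": 0,"rz": -4.9,"hand": -0.2},{"x": 17.3,"y": -31,"z": 2,"rx": 0,"ry": 0,"rz": -4.9,"hand": -0.2},{"x": 17.3,"y": -31,"z": 2,"rx": 0,"ry": 0,"rz": -4.9,"hand": -0.2},{"x": 17.3,"y": -31,"z": 2,"rx": 0,"ry": 0,"rz": -4.9,"hand": -0.2},{"x": 17.3,"y": -31,"z": 2,"rx": 0,"ry": 0,"rz": -4.9,"hand": -0.2},{"x": 0,"y": 0,"z": 0,"rx": 0,"ry": 0,"rz": 0,"hand": -0.2},{"x": 0,"y": 0,"z": 0,"rx": 0,"ry": 0,"rz": 0,"hand": -0.2}]'

```text
clock: 1.95
tcp_pos: [510.2, 136.3, 263.3]
orientation: [[0.152, 0.988, -0.0], [0.988, -0.152, 0.0], [0.0, -0.0, -1.0]]
contact_force: [-0.2, -0.8, -1.0]
opening: 51.0
grip_force: 0.0
```

Request:
carry_out --deltas '[{"x": 0,"y": 0.7,"z": -30,"rx": 0,"ry": 0,"rz": 0,"hand": -0.2},{"x": 0,"y": 0.7,"z": -30,"rx": 0,"ry": 0,"rz": 0,"hand": -0.2},{"x": 0,"y": 0.6,"z": -20,"rx": 0,"ry": 0,"rz": 0,"hand": -0.2},{"x": 0,"y": 0,"z": -10,"rx": 0,"ry": 0,"rz": 0,"hand": 0.15},{"x": 0,"y": 0,"z": 0,"rx": 0,"ry": 0,"rz": 0,"hand": 0.15},{"x": 0,"y": 0,"z": 0,"rx": 0,"ry": 0,"rz": 0,"hand": 0.15}]'

```text
clock: 2.55
tcp_pos: [510.4, 140.0, 174.0]
orientation: [[0.149, 0.989, 0.001], [0.989, -0.149, 0.0], [0.001, 0.001, -1.0]]
contact_force: [0.2, 0.5, 0.2]
opening: 36.0
grip_force: 0.0
```

Request:
carry_out --deltas '[{"x": 4.6,"y": -0.8,"z": 1.6,"rx": 0,"ry": 0,"rz": 0,"hand": 0.15},{"x": 4.6,"y": -0.8,"z": 1.5,"rx": 0,"ry": 0,"rz": 0,"hand": 0.15},{"x": 4.6,"y": -0.8,"z": 1.3,"rx": 0,"ry": 0,"rz": 0,"hand": 0.15},{"x": 4.6,"y": -0.8,"z": 1.2,"rx": 0,"ry": 0,"rz": 0,"hand": 0.15},{"x": 4.6,"y": -0.8,"z": 1.0,"rx": 0,"ry": 0,"rz": 0,"hand": 0.15},{"x": 4.6,"y": -0.8,"z": 0.8,"rx": 0,"ry": 0,"rz": 0,"hand": 0.15},{"x": 4.6,"y": -0.8,"z": 0.6,"rx": 0,"ry": 0,"rz": 0,"hand": 0.15},{"x": 4.6,"y": -0.8,"z": 0.5,"rx": 0,"ry": 0,"rz": 0,"hand": 0.15},{"x": 4.6,"y": -0.8,"z": 0.3,"rx": 0,"ry": 0,"rz": 0,"hand": 0.15},{"x": 4.6,"y": -0.8,"z": 0.2,"rx": 0,"ry": 0,"rz": 0,"hand": 0.15},{"x": 0,"y": 0,"z": 0,"rx": 0,"ry": 0,"rz": 0,"hand": 0.4},{"x": 0,"y": 0,"z": 0,"rx": 0,"ry": 0,"rz": 0,"hand": 0.4},{"x": 0,"y": 0,"z": 0,"rx": 0,"ry": 0,"rz": 0,"hand": 0.4}]'

```text
clock: 3.85
tcp_pos: [557.1, 131.1, 182.7]
orientation: [[0.15, 0.989, 0.002], [0.989, -0.15, -0.0], [0.0, 0.002, -1.0]]
contact_force: [2.9, -0.0, 2.9]
opening: 27.0
grip_force: 58.8
```

Request:
carry_out --deltas '[{"x": 0,"y": 0,"z": 0,"rx": 0,"ry": 0,"rz": 0,"hand": -0.2},{"x": 0,"y": 0,"z": 0,"rx": 0,"ry": 0,"rz": 0,"hand": -0.2},{"x": 0,"y": 0,"z": 30,"rx": 0,"ry": 0,"rz": 0,"hand": -0.2},{"x": 0,"y": 0,"z": 30,"rx": 0,"ry": 0,"rz": 0,"hand": -0.2},{"x": 0,"y": -20,"z": 20,"rx": 0,"ry": 0,"rz": 0,"hand": -0.2},{"x": 0,"y": 0,"z": 0,"rx": 0,"ry": 0,"rz": 0,"hand": -0.2}]'

```text
clock: 4.45
tcp_pos: [557.6, 108.9, 265.3]
orientation: [[0.153, 0.988, 0.005], [0.988, -0.153, 0.001], [0.002, 0.005, -1.0]]
contact_force: [-0.4, -0.9, -0.2]
opening: 51.1
grip_force: 0.0
```

```bash
python3 - <<'E'
from bench import arm
from h import *
s=arm.get_state();print(s["tcp_pos"],s["contact_force"],s["joint_positions"])
f=arm.grab_frame("wrist");O=s["orientation"];c=-f["R"].T@f["t"]
print("cam in tool",O.T@(c-s["tcp_pos"]),"axis in tool",O.T@f["R"][2],"imgright",O.T@f["R"][0])
for n in("scene","top"):
    g=arm.grab_frame(n);np.savez(f"pics/{n}1.npz",**g);cv2.imwrite(f"pics/{n}1.png",g["pixels"][...,::-1])
    m=(g["pixels"].max(2)<50).astype('u1')
    # dark blob near predicted ball
    u=proj(g,[556,131,200]).astype(int);x0,y0=u-25;w=m[y0:y0+50,x0:x0+50]
    k,l,st,cc=cv2.connectedComponentsWithStats(w);print(n,u,[(st[i],cc[i]+[x0,y0]) for i in range(1,k) if st[i,4]>25])
t=cv2.resize(cv2.imread("pics/top1.png")[180:260,130:290],None,fx=5,fy=5,interpolation=2)[:300,:300]
q=cv2.resize(cv2.imread("pics/scene1.png")[115:175,290:350],None,fx=5,fy=5,interpolation=2)
cv2.imwrite("pics/c1.png",np.hstack([t,q]))
E
```

```text
[557.63515606 108.92816906 265.27063673] [-0.39714983 -0.92351952 -0.21486671] [-0.72095741  0.28606563  0.51778242  1.8075693  -0.15841256  1.08407731
 -0.30063718]
cam in tool [ 8.14157708e+01 -3.69358883e-02 -1.42275539e+02] axis in tool [-3.14855253e-01  9.59666997e-05  9.49139695e-01] imgright [3.55385807e-04 9.99999937e-01 1.67819287e-05]
scene [323 139] []
top [147 207] [(array([  0,   0,  20,  27, 283], dtype=int32), array([130.99646643, 192.13780919])), (array([   0,    0,   50,   50, 1035], dtype=int32), array([149.20483092, 210.30144928]))]
```

View pics/c1.png

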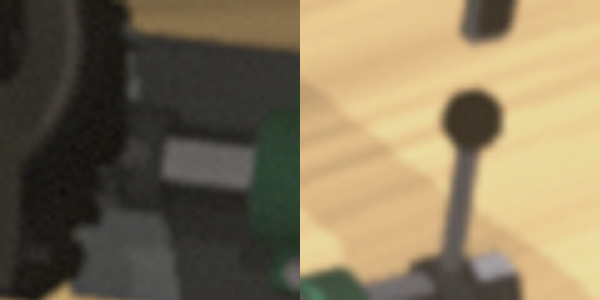

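The right panel shows the lever upright, with the ball at scene px (324.4,138.8) against (323,139) predicted. Next I'll look into the screw with the wrist camera.

Request:
carry_out --deltas '[{"x": 5.4,"y": -10.8,"z": 0,"rx": 0,"ry": 0,"rz": 8.2,"hand": -0.2},{"x": 5.4,"y": -10.8,"z": 0,"rx": 0,"ry": 0,"rz": 8.2,"hand": -0.2},{"x": 5.4,"y": -10.8,"z": 0,"rx": 0,"ry": 0,"rz": 8.2,"hand": -0.2},{"x": 5.4,"y": -10.8,"z": 0,"rx": 0,"ry": 0,"rz": 8.2,"hand": -0.2},{"x": 5.4,"y": -10.8,"z": 0,"rx": 0,"ry": 0,"rz": 8.2,"hand": -0.2},{"x": 5.4,"y": -10.8,"z": 0,"rx": 0,"ry": 0,"rz": 8.2,"hand": -0.2},{"x": 5.4,"y": -10.8,"z": 0,"rx": 0,"ry": 0,"rz": 8.2,"hand": -0.2},{"x": 5.4,"y": -10.8,"z": 0,"rx": 0,"ry": 0,"rz": 8.2,"hand": -0.2},{"x": 5.4,"y": -10.8,"z": 0,"rx": 0,"ry": 0,"rz": 8.2,"hand": -0.2},{"x": 5.4,"y": -10.8,"z": 0,"rx": 0,"ry": 0,"rz": 8.2,"hand": -0.2},{"x": 5.4,"y": -10.8,"z": 0,"rx": 0,"ry": 0,"rz": 8.2,"hand": -0.2},{"x": 0,"y": 0,"z": -40,"rx": 0,"ry": 0,"rz": 0,"hand": -0.2},{"x": 0,"y": 0,"z": -40,"rx": 0,"ry": 0,"rz": 0,"hand": -0.2},{"x": 0,"y": 0,"z": -40,"rx": 0,"ry": 0,"rz": 0,"hand": -0.2},{"x": 0,"y": 0,"z": -35,"rx": 0,"ry": 0,"rz": 0,"hand": -0.2},{"x": 0,"y": 0,"z": 0,"rx": 0,"ry": 0,"rz": 0,"hand": -0.2},{"x": 0,"y": 0,"z": 0,"rx": 0,"ry": 0,"rz": 0,"hand": -0.2}]'

```text
clock: 6.3
tcp_pos: [614.8, -6.7, 106.6]
orientation: [[-0.989, 0.146, -0.002], [0.146, 0.989, -0.0], [0.002, -0.0, -1.0]]
contact_force: [1.2, -0.3, 0.4]
opening: 51.4
grip_force: 0.0
```

```bash
cat >> h.py <<'E'
def fproj(f,X):  # fisheye
    k=f["mtx"]; return cv2.fisheye.projectPoints(np.asarray(X,float).reshape(1,-1,3),cv2.Rodrigues(f["R"])[0],f["t"].reshape(3,1),k,np.zeros(4))[0][0]
def rect(f,c,z,half,s):  # plane picture: up=+x world, left=+y ; s px/mm
    n=int(2*half*s);g=(np.arange(n)+.5)/s-half
    X=np.stack([np.broadcast_to(c[0]-g[:,None],(n,n)),np.broadcast_to(c[1]-g[None,:],(n,n)),np.full((n,n),z)],-1)
    p=fproj(f,X.reshape(-1,3)).reshape(n,n,2).astype('f4')
    return cv2.remap(f["pixels"],p[...,0],p[...,1],cv2.INTER_CUBIC)
E
python3 - <<'E'
from bench import arm
from h import *
s=arm.get_state();print(s["tcp_pos"],s["joint_positions"])
f=arm.grab_frame("wrist");np.savez("pics/w2.npz",**f);print(fproj(f,[[537.2,1.9,134]]))
a=rect(f,(537.2,1.9),134,40,5);b=rect(f,(537.2,1.9),126,16,12.5)
a=cv2.line(a.copy(),(200,0),(200,30),(255,0,0),1)
cv2.imwrite("pics/w2r.png",np.hstack([a,b])[...,::-1])
E
```

```text
[614.83596982  -6.74540587 106.6185111 ] [-0.25820123  0.52708221  0.22523808  1.81996803 -0.15530973  0.81414665
  1.46927527]Traceback (most recent call last):
  File "<stdin>", line 4, in <module>
  File "h.py", line 15, in fproj
    k=f["mtx"]; return cv2.fisheye.projectPoints(np.asarray(X,float).reshape(1,-1,3),cv2.Rodrigues(f["R"])[0],f["t"].reshape(3,1),k,np.zeros(4))[0][0]
                       ~~~~~~~~~~~~~~~~~~~~~~~~~^^^^^^^^^^^^^^^^^^^^^^^^^^^^^^^^^^^^^^^^^^^^^^^^^^^^^^^^^^^^^^^^^^^^^^^^^^^^^^^^^^^^^^^^^^^^^^^^
cv2.error: OpenCV(4.12.0) /io/opencv/modules/calib3d/src/fisheye.cpp:83: error: (-215:Assertion failed) _tvec.getMat().isContinuous() && _rvec.getMat().isContinuous() in function 'projectPoints'
```

```bash
sed -i 's/cv2.Rodrigues(f\["R"\])\[0\],f\["t"\].reshape(3,1)/np.ascontiguousarray(cv2.Rodrigues(f["R"])[0]),np.array(f["t"],float).reshape(3,1).copy()/' h.py
python3 - <<'E'
from h import *
f=load("pics/w2.npz");print(fproj(f,[[537.2,1.9,134]]))
a=rect(f,(537.2,1.9),134,40,5);b=rect(f,(537.2,1.9),126,16,12.5)
cv2.imwrite("pics/w2r.png",np.hstack([a,b])[...,::-1])
E
```

```text
[[250.43763959 105.18226273]]
```

View pics/w2r.png

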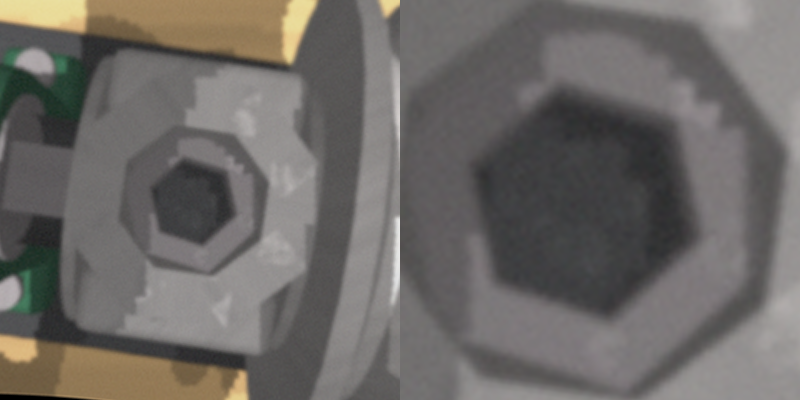

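The rectified view shows the hex socket clearly. In the right panel its centre is at (187,201), which gives world (537.1, 2.9). Its corners, such as (160,88) and (280,122), put the flat normals at about -18.5° mod 60. The key bar, at -33°, therefore needs about +14.6°. Next I'll go to the key.

Request:
carry_out --deltas '[{"x": 0,"y": 0,"z": 45,"rx": 0,"ry": 0,"rz": 0,"hand": -1},{"x": 0,"y": 0,"z": 45,"rx": 0,"ry": 0,"rz": 0,"hand": -1},{"x": 0,"y": 0,"z": 45,"rx": 0,"ry": 0,"rz": 0,"hand": -1},{"x": -15,"y": -35,"z": 0,"rx": 0,"ry": 0,"rz": -3.5,"hand": -1},{"x": -15,"y": -35,"z": 0,"rx": 0,"ry": 0,"rz": -3.5,"hand": -1},{"x": -15,"y": -35,"z": 0,"rx": 0,"ry": 0,"rz": -3.5,"hand": -1},{"x": -15,"y": -35,"z": 0,"rx": 0,"ry": 0,"rz": -3.5,"hand": -1},{"x": -15,"y": -35,"z": 0,"rx": 0,"ry": 0,"rz": -3.5,"hand": -1},{"x": -15,"y": -35,"z": -20,"rx": 0,"ry": 0,"rz": -3.5,"hand": -1},{"x": -15,"y": -33,"z": -30,"rx": 0,"ry": 0,"rz": -3.5,"hand": -1},{"x": 0,"y": 0,"z": 0,"rx": 0,"ry": 0,"rz": 0,"hand": -1},{"x": 0,"y": 0,"z": 0,"rx": 0,"ry": 0,"rz": 0,"hand": -1}]'

```text
clock: 7.55
tcp_pos: [510.6, -251.2, 193.8]
orientation: [[-0.839, 0.545, 0.002], [0.545, 0.839, -0.0], [-0.002, 0.001, -1.0]]
contact_force: [-0.3, 0.4, 0.9]
opening: 85.8
grip_force: 0.0
```

```bash
python3 - <<'E'
from bench import arm
from h import *
s=arm.get_state();print(s["tcp_pos"],s["joint_positions"])
f=arm.grab_frame("wrist");np.savez("pics/w3.npz",**f)
a=rect(f,(509.5,-250),137,60,5);cv2.imwrite("pics/w3r.png",a[...,::-1])
for th in(35,45,55):
    m=(a.max(2)<th).astype('u1')
    for c in cv2.findContours(m,0,2)[0]:
        if cv2.contourArea(c)>3000:
            r=cv2.minAreaRect(c);q=r[0];print(th,cv2.contourArea(c),509.5+60-q[1]/5,-250+60-q[0]/5,np.array(r[1])/5,r[2])
g=arm.grab_frame("top");np.savez("pics/top2.npz",**g);cv2.imwrite("pics/top2.png",g["pixels"][...,::-1])
m=(g["pixels"].max(2)<50).astype('u1')[190:235,130:170];k,l,st,cc=cv2.connectedComponentsWithStats(m)
print([(st[i],cc[i]+[130,190],onz(g,*(cc[i]+[130,190]),200)) for i in range(1,k) if st[i,4]>25])
t=cv2.resize(g["pixels"][190:240,130:230,::-1],(600,300),interpolation=2)
cv2.imwrite("pics/c3.png",np.vstack([np.hstack([cv2.resize(a,(300,300))[...,::-1],np.zeros((300,300,3),'u1')]),t]))
E
```

```text
[ 510.64743722 -251.18059669  193.80985448] [ 0.00867161  0.36089343  0.42870831  1.87646756 -0.18349166  0.94061597
  1.51607852]
35 17594.5 507.8790222167969 -247.483349609375 [18.12138519 79.71763916] 33.75960159301758
45 31174.5 506.48565063476565 -249.0828857421875 [22.23023224 80.73915405] 39.732303619384766
55 44260.5 497.9300903320312 -237.91094055175782 [ 37.64048157 107.53404541] 51.991004943847656
[(array([11, 11, 14, 13, 93], dtype=int32), array([148.27956989, 206.59139785]), array([557.42719512, 129.77481548, 200.        ]))]
```

View pics/c3.png

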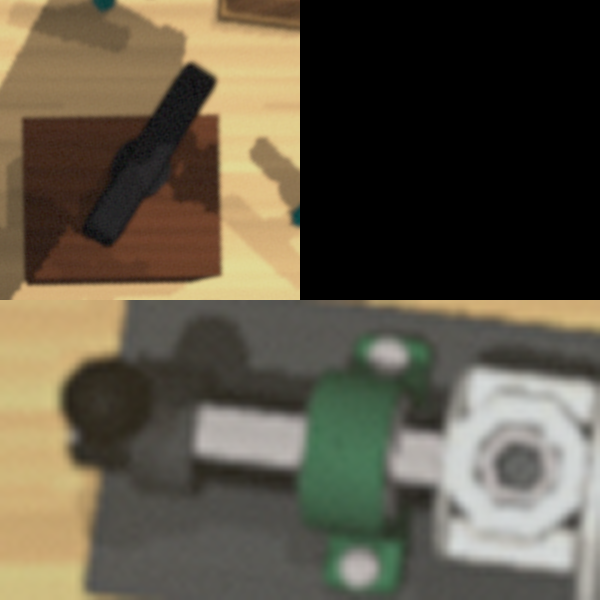

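The left panel shows the key bar running from (95,238) to (204,71), centred near (508.5,-249.7) at -33°. The lower panel shows the ball at (107,402), about 1 mm from directly above the pivot, with the bright flat up. Now I'll grasp the key.

Request:
carry_out --deltas '[{"x": -2.1,"y": 1.5,"z": -35,"rx": 0,"ry": 0,"rz": 0,"hand": -1},{"x": 0,"y": 0,"z": -35,"rx": 0,"ry": 0,"rz": 0,"hand": -1},{"x": 0,"y": 0,"z": -16,"rx": 0,"ry": 0,"rz": 0,"hand": -1},{"x": 0,"y": 0,"z": 0,"rx": 0,"ry": 0,"rz": 0,"hand": 1},{"x": 0,"y": 0,"z": 0,"rx": 0,"ry": 0,"rz": 0,"hand": 1},{"x": 0,"y": 0,"z": 0,"rx": 0,"ry": 0,"rz": 0,"hand": 1},{"x": 0,"y": 0,"z": 0,"rx": 0,"ry": 0,"rz": 0,"hand": 1},{"x": 0,"y": 0,"z": 0,"rx": 0,"ry": 0,"rz": 0,"hand": 1}]'

```text
clock: 8.45
tcp_pos: [509.1, -249.4, 107.6]
orientation: [[-0.84, 0.543, 0.002], [0.543, 0.84, -0.001], [-0.002, 0.0, -1.0]]
contact_force: [-2.0, -1.7, 5.1]
opening: 15.3
grip_force: 58.5
```

Request:
carry_out --deltas '[{"x": 0,"y": 0,"z": 15,"rx": 0,"ry": 0,"rz": 0,"hand": 1},{"x": 0,"y": 0,"z": 30,"rx": 0,"ry": 0,"rz": 0,"hand": 1},{"x": 0,"y": 0,"z": 40,"rx": 0,"ry": 0,"rz": 0,"hand": 1},{"x": 0,"y": 0,"z": 40,"rx": 0,"ry": 0,"rz": 0,"hand": 1},{"x": 0,"y": 0,"z": 40,"rx": 0,"ry": 0,"rz": 0,"hand": 1},{"x": 3.5,"y": 31.5,"z": 0,"rx": 0,"ry": 0,"rz": 1.8,"hand": 1},{"x": 3.5,"y": 31.5,"z": 0,"rx": 0,"ry": 0,"rz": 1.8,"hand": 1},{"x": 3.5,"y": 31.5,"z": 0,"rx": 0,"ry": 0,"rz": 1.8,"hand": 1},{"x": 3.5,"y": 31.5,"z": 0,"rx": 0,"ry": 0,"rz": 1.8,"hand": 1},{"x": 3.5,"y": 31.5,"z": 0,"rx": 0,"ry": 0,"rz": 1.8,"hand": 1},{"x": 3.5,"y": 31.5,"z": 0,"rx": 0,"ry": 0,"rz": 1.8,"hand": 1},{"x": 3.5,"y": 31.5,"z": 0,"rx": 0,"ry": 0,"rz": 1.9,"hand": 1},{"x": 3.5,"y": 31.5,"z": 0,"rx": 0,"ry": 0,"rz": 1.9,"hand": 1},{"x": 0,"y": 0,"z": 0,"rx": 0,"ry": 0,"rz": 0,"hand": 1},{"x": 0,"y": 0,"z": 0,"rx": 0,"ry": 0,"rz": 0,"hand": 1},{"x": 0,"y": 0,"z": 0,"rx": 0,"ry": 0,"rz": 0,"hand": 1}]'

```text
clock: 10.05
tcp_pos: [535.9, 1.8, 271.6]
orientation: [[-0.949, 0.316, -0.0], [0.316, 0.949, -0.001], [0.0, -0.001, -1.0]]
contact_force: [-0.3, 0.2, -1.7]
opening: 15.2
grip_force: 59.4
```

```bash
python3 - <<'E'
from bench import arm
from h import *
s=arm.get_state();print(s["tcp_pos"],s["joint_positions"],s["contact_force"],s["moment"])
w=arm.grab_frame("wrist");g=arm.grab_frame("scene")
tip=[537.1,2.7,s["tcp_pos"][2]-92.6];p=fproj(w,[tip])[0];q=proj(g,tip);print(p,q)
p0=(p-[50,40]).astype(int).clip(0);q0=(q-[50,75]).astype(int)
A=cv2.resize(w["pixels"][p0[1]:p0[1]+100,p0[0]:p0[0]+100],(400,400),interpolation=2)
B=cv2.resize(g["pixels"][q0[1]:q0[1]+150,q0[0]:q0[0]+100],(400,600),interpolation=2)
print(p0,q0)
cv2.imwrite("pics/c4.png",np.hstack([np.vstack([A,np.zeros((200,400,3),'u1')]),B])[...,::-1])
E
```

```text
[535.92048489   1.79510017 271.59626261] [-0.35974183  0.20894259  0.28114038  1.85568842 -0.06440729  1.08613968
  1.19484112] [-0.27244297  0.20497747 -1.74288603] [-0.07119223 -0.01038184 -0.02363367]
[259.77551496 197.50429785] [273.18129285 157.7579038 ]
[209 157] [223  82]
```

View pics/c4.png

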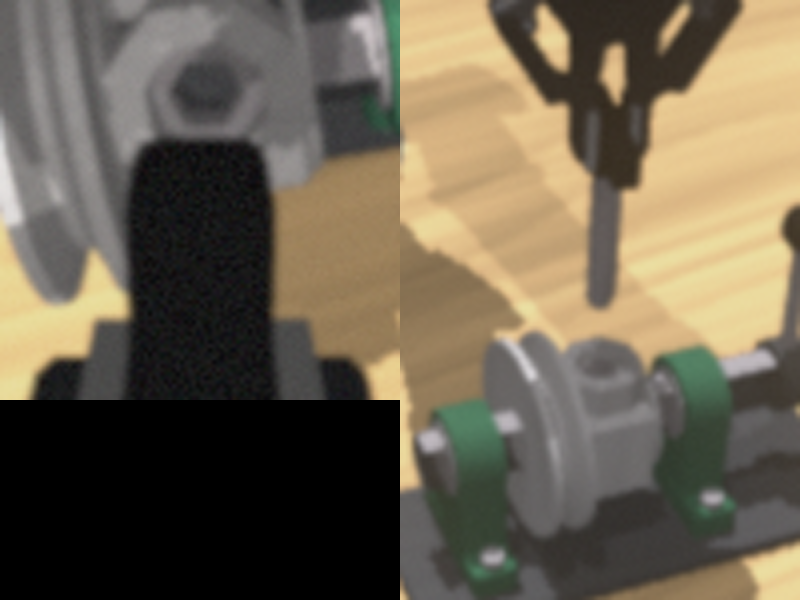

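The right panel shows the tip at (600,305), so scene px (273.0, 158.3), right over the mouth. I'll nudge and descend.

Request:
carry_out --deltas '[{"x": 0.6,"y": 0.6,"z": -15,"rx": 0,"ry": 0,"rz": 0,"hand": 1},{"x": 0,"y": 0,"z": -15,"rx": 0,"ry": 0,"rz": 0,"hand": 1},{"x": 0,"y": 0,"z": -10,"rx": 0,"ry": 0,"rz": 0,"hand": 1},{"x": 0,"y": 0,"z": -5,"rx": 0,"ry": 0,"rz": 0,"hand": 1},{"x": 0,"y": 0,"z": -4,"rx": 0,"ry": 0,"rz": 0,"hand": 1},{"x": 0,"y": 0,"z": -3,"rx": 0,"ry": 0,"rz": 0,"hand": 1},{"x": 0,"y": 0,"z": 0,"rx": 0,"ry": 0,"rz": 0,"hand": 1}]'

```text
clock: 10.85
tcp_pos: [537.0, 3.7, 219.3]
orientation: [[-0.949, 0.314, -0.0], [0.314, 0.949, 0.0], [0.0, 0.0, -1.0]]
contact_force: [-0.2, 0.0, -2.6]
opening: 15.0
grip_force: 59.4
```

Request:
carry_out --deltas '[{"x": 0,"y": 0,"z": -1.5,"rx": 0,"ry": 0,"rz": 0,"hand": 1},{"x": 0,"y": 0,"z": -1.5,"rx": 0,"ry": 0,"rz": 0,"hand": 1},{"x": 0,"y": 0,"z": 0,"rx": 0,"ry": 0,"rz": 0,"hand": 1}]'

```text
clock: 11.15
tcp_pos: [536.9, 3.8, 216.3]
orientation: [[-0.949, 0.314, -0.0], [0.314, 0.949, 0.0], [0.0, 0.0, -1.0]]
contact_force: [-0.3, 0.3, -3.5]
opening: 14.9
grip_force: 59.4
```

Request:
carry_out --deltas '[{"x": 0,"y": 0,"z": -1.5,"rx": 0,"ry": 0,"rz": 0,"hand": 1},{"x": 0,"y": 0,"z": -1.5,"rx": 0,"ry": 0,"rz": 0,"hand": 1},{"x": 0,"y": 0,"z": 0,"rx": 0,"ry": 0,"rz": 0,"hand": 1}]'

```text
clock: 11.45
tcp_pos: [536.6, 3.9, 213.1]
orientation: [[-0.949, 0.314, -0.001], [0.314, 0.949, 0.0], [0.001, -0.0, -1.0]]
contact_force: [-0.9, 0.6, -1.5]
opening: 15.2
grip_force: 59.6
```

Request:
carry_out --deltas '[{"x": 0,"y": 0,"z": -1,"rx": 0,"ry": 0,"rz": 0,"hand": 1},{"x": 0,"y": 0,"z": -1,"rx": 0,"ry": 0,"rz": 0,"hand": 1},{"x": 0,"y": 0,"z": 0,"rx": 0,"ry": 0,"rz": 0,"hand": 1}]'

```text
clock: 11.75
tcp_pos: [536.5, 3.8, 211.0]
orientation: [[-0.949, 0.314, -0.001], [0.314, 0.949, 0.0], [0.001, -0.0, -1.0]]
contact_force: [-1.8, 0.8, -2.6]
opening: 15.3
grip_force: 59.5
```

```bash
python3 -c "
from bench import arm
s=arm.get_state();print(s['tcp_pos'],s['contact_force'],s['moment'])"
```

```text
[536.49750647   3.84412246 210.95784621] [-1.80091426  0.8219337  -2.6458787 ] [ 0.22028383  0.55799414 -0.0226411 ]
```

Request:
carry_out --deltas '[{"x": -0.4,"y": 0.2,"z": -1,"rx": 0,"ry": 0,"rz": 0,"hand": 1},{"x": -0.3,"y": 0.1,"z": -1,"rx": 0,"ry": 0,"rz": 0,"hand": 1},{"x": 0,"y": 0,"z": 0,"rx": 0,"ry": 0,"rz": 0,"hand": 1}]'

```text
clock: 12.05
tcp_pos: [536.2, 4.0, 209.1]
orientation: [[-0.949, 0.314, 0.0], [0.314, 0.949, -0.0], [-0.0, -0.0, -1.0]]
contact_force: [-0.7, -0.6, -3.9]
opening: 15.2
grip_force: 59.4
```

Request:
carry_out --deltas '[{"x": 0,"y": 0,"z": -1,"rx": 0,"ry": 0,"rz": 0,"hand": 1},{"x": 0,"y": 0,"z": -1,"rx": 0,"ry": 0,"rz": 0,"hand": 1},{"x": 0,"y": 0,"z": 0,"rx": 0,"ry": 0,"rz": 0,"hand": 1}]'

```text
clock: 12.35
tcp_pos: [536.2, 4.0, 207.2]
orientation: [[-0.949, 0.314, -0.0], [0.314, 0.949, -0.0], [0.0, -0.0, -1.0]]
contact_force: [-0.9, 1.0, -3.1]
opening: 15.1
grip_force: 59.4
```

```bash
python3 -c "
from bench import arm
s=arm.get_state();print(s['tcp_pos'],s['contact_force'],s['moment'])"
```

```text
[536.21268635   3.97316126 207.15245147] [-0.86927607  0.96354331 -3.05057663] [0.03986593 0.26221148 0.02520589]
```

Request:
carry_out --deltas '[{"x": 0,"y": 0,"z": -1,"rx": 0,"ry": 0,"rz": 0,"hand": 1},{"x": 0,"y": 0,"z": -0.1,"rx": 0,"ry": 0,"rz": -5,"hand": 1},{"x": 0,"y": 0,"z": -0.1,"rx": 0,"ry": 0,"rz": -5,"hand": 1},{"x": 0,"y": 0,"z": -0.2,"rx": 0,"ry": 0,"rz": -5,"hand": 1},{"x": 0,"y": 0,"z": -0.2,"rx": 0,"ry": 0,"rz": -5,"hand": 1},{"x": 0,"y": 0,"z": 0,"rx": 0,"ry": 0,"rz": 0,"hand": 1},{"x": 0,"y": 0,"z": 0,"rx": 0,"ry": 0,"rz": 0,"hand": 1}]'

```text
clock: 13.05
tcp_pos: [536.1, 4.3, 205.6]
orientation: [[-0.786, 0.618, -0.0], [0.618, 0.786, 0.0], [0.0, -0.0, -1.0]]
contact_force: [-0.8, -0.3, -4.1]
opening: 15.2
grip_force: 59.3
```

```bash
cat > st.py <<'E'
from bench import arm
import numpy as np
s=arm.get_state();O=s['orientation'];print(s['tcp_pos'].round(1),s['contact_force'].round(1),s['moment'].round(3),"bar",round(float(np.degrees(np.arctan2(O[1,0],O[0,0]))),1),"q7",s['joint_positions'][6],s['opening'])
E
python3 st.py
```

```text
[536.1   4.3 205.6] [-0.8 -0.3 -4.1] [ 0.266  0.324 -0.032] bar 141.8 q7 0.8916047812532718 15.18114554412489
```

Request:
carry_out --deltas '[{"x": 0,"y": 0,"z": -0.2,"rx": 0,"ry": 0,"rz": -5,"hand": 1},{"x": 0,"y": 0,"z": -0.2,"rx": 0,"ry": 0,"rz": -5,"hand": 1},{"x": 0,"y": 0,"z": -0.2,"rx": 0,"ry": 0,"rz": -5,"hand": 1},{"x": 0,"y": 0,"z": -0.2,"rx": 0,"ry": 0,"rz": -5,"hand": 1},{"x": 0,"y": 0,"z": -0.2,"rx": 0,"ry": 0,"rz": -5,"hand": 1},{"x": 0,"y": 0,"z": -0.2,"rx": 0,"ry": 0,"rz": -5,"hand": 1},{"x": 0,"y": 0,"z": 0,"rx": 0,"ry": 0,"rz": 0,"hand": 1},{"x": 0,"y": 0,"z": 0,"rx": 0,"ry": 0,"rz": 0,"hand": 1}]'

```text
clock: 13.85
tcp_pos: [536.6, 4.4, 204.4]
orientation: [[-0.373, 0.928, 0.001], [0.928, 0.373, 0.0], [-0.0, 0.001, -1.0]]
contact_force: [0.8, 1.7, -7.9]
opening: 15.3
grip_force: 58.6
```

```bash
python3 st.py
```

```text
[536.6   4.4 204.4] [ 0.8  1.7 -7.9] [ 0.574 -0.577  0.064] bar 111.9 q7 0.40586454938533145 15.312803407032073
```

Request:
carry_out --deltas '[{"x": 0.2,"y": 0.3,"z": -0.6,"rx": 0,"ry": 0,"rz": -4,"hand": 1},{"x": 0.1,"y": 0.2,"z": -0.4,"rx": 0,"ry": 0,"rz": -4,"hand": 1},{"x": 0,"y": 0,"z": -0.2,"rx": 0,"ry": 0,"rz": -4,"hand": 1},{"x": 0,"y": 0,"z": 0,"rx": 0,"ry": 0,"rz": 0,"hand": 1},{"x": 0,"y": 0,"z": 0,"rx": 0,"ry": 0,"rz": 0,"hand": 1}]'

```text
clock: 14.35
tcp_pos: [537.1, 4.6, 203.7]
orientation: [[-0.171, 0.985, 0.001], [0.985, 0.171, 0.0], [-0.0, 0.001, -1.0]]
contact_force: [1.4, 0.6, -3.0]
opening: 14.8
grip_force: 59.4
```

```bash
python3 st.py
```

```text
[537.1   4.6 203.7] [ 1.4  0.6 -3. ] [ 0.303 -0.402 -0.005] bar 99.9 q7 0.21233700227191477 14.831539035401889
```

Request:
carry_out --deltas '[{"x": 0,"y": 0,"z": -0.2,"rx": 0,"ry": 0,"rz": -4,"hand": 1},{"x": 0,"y": 0,"z": 0,"rx": 0,"ry": 0,"rz": 0,"hand": 1},{"x": 0,"y": 0,"z": 0,"rx": 0,"ry": 0,"rz": 0,"hand": 1}]'

```text
clock: 14.65
tcp_pos: [537.1, 4.5, 203.5]
orientation: [[-0.102, 0.995, 0.001], [0.995, 0.102, 0.0], [-0.0, 0.001, -1.0]]
contact_force: [2.0, 0.5, -2.0]
opening: 15.2
grip_force: 59.5
```

```bash
cat > st.py <<'E'
from bench import arm
import numpy as np
m=[]
for i in range(5):
    s=arm.get_state();m.append(s['moment'][2]);arm.grab_frame("top")
O=s['orientation'];print(s['tcp_pos'].round(1),s['contact_force'].round(1),s['moment'].round(3),"mz",np.mean(m).round(3),np.std(m).round(3),"bar",round(float(np.degrees(np.arctan2(O[1,0],O[0,0]))),1),"q7",s['joint_positions'][6])
E
python3 st.py
```

```text
[537.1   4.5 203.5] [ 2.3  1.8 -0.9] [ 0.317 -0.668  0.015] mz 0.02 0.024 bar 95.7 q7 0.14632535692821858
```

Request:
carry_out --deltas '[{"x": 0,"y": 0,"z": -0.2,"rx": 0,"ry": 0,"rz": -4,"hand": 1},{"x": 0,"y": 0,"z": 0,"rx": 0,"ry": 0,"rz": 0,"hand": 1},{"x": 0,"y": 0,"z": 0,"rx": 0,"ry": 0,"rz": 0,"hand": 1}]'

```text
clock: 15.2
tcp_pos: [537.1, 4.5, 203.3]
orientation: [[-0.031, 1.0, 0.001], [1.0, 0.031, 0.0], [0.0, 0.001, -1.0]]
contact_force: [2.7, 1.1, 1.6]
opening: 14.8
grip_force: 59.8
```

```bash
python3 st.py
```

```text
[537.1   4.5 203.3] [3.8 1.8 1.5] [ 0.232 -1.058  0.035] mz 0.025 0.024 bar 91.7 q7 0.08199206234287433
```

Request:
carry_out --deltas '[{"x": 0.8,"y": 0.3,"z": 0,"rx": 0,"ry": 0,"rz": -4,"hand": 1},{"x": 0,"y": 0,"z": 0,"rx": 0,"ry": 0,"rz": 0,"hand": 1},{"x": 0,"y": 0,"z": 0,"rx": 0,"ry": 0,"rz": 0,"hand": 1}]'

```text
clock: 15.75
tcp_pos: [537.4, 4.7, 203.0]
orientation: [[0.039, 0.999, 0.0], [0.999, -0.039, -0.0], [-0.0, 0.0, -1.0]]
contact_force: [2.3, 0.5, 1.2]
opening: 15.0
grip_force: 60.0
```

```bash
python3 st.py
```

```text
[537.4   4.7 203. ] [ 2.1 -0.1  2.2] [-0.051 -0.814 -0.034] mz -0.012 0.013 bar 87.7 q7 0.01809197238305758
```

Request:
carry_out --deltas '[{"x": 0,"y": 0,"z": -0.2,"rx": 0,"ry": 0,"rz": -4,"hand": 1},{"x": 0,"y": 0,"z": 0,"rx": 0,"ry": 0,"rz": 0,"hand": 1},{"x": 0,"y": 0,"z": 0,"rx": 0,"ry": 0,"rz": 0,"hand": 1}]'

```text
clock: 16.3
tcp_pos: [537.5, 4.7, 202.8]
orientation: [[0.108, 0.994, 0.0], [0.994, -0.108, -0.0], [-0.0, 0.0, -1.0]]
contact_force: [3.0, -0.9, 2.2]
opening: 14.8
grip_force: 60.1
```

```bash
python3 st.py
```

```text
[537.5   4.7 202.8] [ 3.  -1.4  2.9] [-0.19  -0.883  0.063] mz 0.042 0.026 bar 83.7 q7 -0.045723260264816906
```

Request:
carry_out --deltas '[{"x": 0.5,"y": -0.2,"z": 0,"rx": 0,"ry": 0,"rz": -3,"hand": 1},{"x": 0,"y": 0,"z": 0,"rx": 0,"ry": 0,"rz": 0,"hand": 1},{"x": 0,"y": 0,"z": 0,"rx": 0,"ry": 0,"rz": 0,"hand": 1}]'

```text
clock: 16.85
tcp_pos: [537.7, 4.7, 202.7]
orientation: [[0.16, 0.987, -0.0], [0.987, -0.16, -0.0], [-0.0, -0.0, -1.0]]
contact_force: [3.0, -0.9, 3.4]
opening: 15.2
grip_force: 60.2
```

```bash
python3 st.py
```

```text
[537.7   4.7 202.7] [1.4 0.1 4. ] [-0.074 -0.698  0.038] mz 0.078 0.041 bar 80.7 q7 -0.09278431596430897
```

Request:
carry_out --deltas '[{"x": 0.2,"y": 0,"z": -0.1,"rx": 0,"ry": 0,"rz": -2,"hand": 1},{"x": 0,"y": 0,"z": 0,"rx": 0,"ry": 0,"rz": 0,"hand": 1},{"x": 0,"y": 0,"z": 0,"rx": 0,"ry": 0,"rz": 0,"hand": 1}]'

```text
clock: 17.4
tcp_pos: [537.9, 4.7, 202.6]
orientation: [[0.195, 0.981, -0.0], [0.981, -0.195, 0.0], [-0.0, -0.0, -1.0]]
contact_force: [1.1, -0.8, 3.7]
opening: 15.4
grip_force: 60.3
```

```bash
python3 st.py
```

```text
[537.9   4.6 202.6] [ 1.6 -1.4  3.2] [-0.147 -0.473  0.061] mz 0.078 0.023 bar 78.7 q7 -0.1245196112938766
```

Request:
carry_out --deltas '[{"x": 0.2,"y": -0.2,"z": 0,"rx": 0,"ry": 0,"rz": -2,"hand": 1},{"x": 0.1,"y": 0,"z": -0.1,"rx": 0,"ry": 0,"rz": -2,"hand": 1},{"x": 0,"y": 0,"z": 0,"rx": 0,"ry": 0,"rz": 0,"hand": 1},{"x": 0,"y": 0,"z": 0,"rx": 0,"ry": 0,"rz": 0,"hand": 1}]'

```text
clock: 18.05
tcp_pos: [538.1, 4.5, 202.4]
orientation: [[0.263, 0.965, -0.0], [0.965, -0.263, -0.0], [-0.0, -0.0, -1.0]]
contact_force: [2.7, 0.2, 3.6]
opening: 15.1
grip_force: 60.4
```

```bash
sed -i 's/range(5)/range(14)/' st.py; python3 st.py
```

```text
[538.2   4.5 202.4] [-0.1  0.   2.7] [-0.041 -0.23   0.072] mz 0.101 0.026 bar 74.7 q7 -0.18764859757905164
```

Request:
carry_out --deltas '[{"x": 0,"y": 0,"z": 0,"rx": 0,"ry": 0,"rz": -2,"hand": 1},{"x": 0,"y": 0,"z": 0,"rx": 0,"ry": 0,"rz": 0,"hand": 1},{"x": 0,"y": 0,"z": 0,"rx": 0,"ry": 0,"rz": 0,"hand": 1}]'

```text
clock: 19.05
tcp_pos: [538.2, 4.5, 202.4]
orientation: [[0.297, 0.955, -0.0], [0.955, -0.297, -0.0], [-0.0, -0.0, -1.0]]
contact_force: [1.3, 0.2, 1.7]
opening: 14.9
grip_force: 60.2
```

```bash
python3 st.py
```

```text
[538.2   4.4 202.4] [ 0.6 -0.5  0.2] [-0.036 -0.319  0.096] mz 0.128 0.028 bar 72.7 q7 -0.21938047927925725
```

Torque is about 0.12 N m, so the screw is firmly tight. Releasing the key and rising.

Request:
carry_out --deltas '[{"x": 0,"y": 0,"z": 0,"rx": 0,"ry": 0,"rz": 0,"hand": 0.4},{"x": 0,"y": 0,"z": 0,"rx": 0,"ry": 0,"rz": 0,"hand": -0.2},{"x": 0,"y": 0,"z": 0,"rx": 0,"ry": 0,"rz": 0,"hand": -1},{"x": 0,"y": 0,"z": 0,"rx": 0,"ry": 0,"rz": 0,"hand": -1},{"x": 0,"y": 0,"z": 0,"rx": 0,"ry": 0,"rz": 0,"hand": -1},{"x": 0,"y": 0,"z": 0,"rx": 0,"ry": 0,"rz": 0,"hand": -1},{"x": 0,"y": 0,"z": 10,"rx": 0,"ry": 0,"rz": 0,"hand": -1},{"x": 0,"y": 0,"z": 20,"rx": 0,"ry": 0,"rz": 0,"hand": -1},{"x": 0,"y": 0,"z": 30,"rx": 0,"ry": 0,"rz": 0,"hand": -1},{"x": 0,"y": 0,"z": 30,"rx": 0,"ry": 0,"rz": 0,"hand": -1},{"x": 0,"y": 0,"z": 0,"rx": 0,"ry": 0,"rz": 0,"hand": -1}]'

```text
clock: 20.85
tcp_pos: [540.8, 4.1, 297.3]
orientation: [[0.298, 0.954, 0.008], [0.955, -0.298, 0.002], [0.004, 0.007, -1.0]]
contact_force: [0.7, 0.3, 1.7]
opening: 86.0
grip_force: 0.0
```

```bash
python3 - <<'E'
from bench import arm
from h import *
s=arm.get_state();print(s["tcp_pos"],s["contact_force"])
g=arm.grab_frame("scene")
q=proj(g,[537.1,2.7,221]);m=(g["pixels"].max(2)<60).astype('u1');x0,y0=(q-[30,15]).astype(int)
k,l,st,cc=cv2.connectedComponentsWithStats(m[y0:y0+30,x0:x0+60]);print("handle predicted",q,[(st[i],cc[i]+[x0,y0]) for i in range(1,k) if st[i,4]>25])
q=proj(g,[557,130,200]);x0,y0=(q-[10,10]).astype(int);w=m[y0:y0+20,x0:x0+20];print("ball",q,cv2.moments(w)['m10']/w.sum()+x0,cv2.moments(w)['m01']/w.sum()+y0)
E
```

```text
[540.81412557   4.11478058 297.26758282] [0.7379102  0.30348589 1.65516305]
handle predicted [273.91733521 142.64763213] [(array([ 16,  10,  31,  15, 254], dtype=int32), array([273.64566929, 143.14173228]))]
ball [323.41883145 139.37917327] nan nan<stdin>:7: RuntimeWarning: invalid value encountered in divide
```

```bash
python3 - <<'E'
from bench import arm
from h import *
g=arm.grab_frame("scene");p=g["pixels"][127:152,310:338].max(2)
w=(p<85).astype('u1');M=cv2.moments(w,True);print(w.sum(),M['m10']/M['m00']+310,M['m01']/M['m00']+127)
g0=load("pics/scene1.npz")["pixels"][127:152,310:338].max(2);w=(g0<85).astype('u1');M=cv2.moments(w,True);print(w.sum(),M['m10']/M['m00']+310,M['m01']/M['m00']+127)
arm.sign_off()
E
```

```text
80 323.9875 138.7625
82 323.9512195121951 138.78048780487805
the job is handed in; nothing more can be done
```

The job is handed in: the lever is upright with the flat facing up, and the setscrew is tight on the flat at about 0.12 N m. The key is left standing in the screw, and the carving, glue bottle and sanding block were not touched.

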